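# Roll the cup trolley to its mark

## Task

Get the loaded cup trolley rolling along its track at a brisk 8 cm/s or so, no crawling, and brake it so that its red pointer comes to rest within the green band of the white marker block, standing still there by itself with the gripper lifted clear. Move it only by pressing on the inner faces of its two orange spring buffers, never squeezing a buffer right in, and touch neither the steel cabinets nor the cups and tin on them. The trolley must not strike either red end stop, and the jug, the loose cups and the tamper stay where they are.

Things in the scene. Friction and masses are not known exactly. Their poses are not given: they have to be found in the camera images.
- track: Fixed slotted steel track bed, 210 mm (its x) by 920 mm (its y), 30 mm high; origin at the centre of its underside, on the table. Its y axis is the direction of travel, roughly to the robot's left. Red end stops, 55 mm above the bed, halt the trolley at trolley joint values +0.170 and -0.170 m.
- trolley (a joint): Position of the trolley along the track's y axis, m: 0 at mid-track, positive to track +y; it starts on the -y side of the mark. It rolls almost freely: total mass nominally 5.2 kg (0.8 to 1.3 times that with its load), drag 0.3 N s/m, rolling friction 0.03 N: from 30 mm/s it coasts about 65 mm. Two steel cabinets joined under the bed, with an open gap between them whose floor is the fixed bed.
- gap_centre (a point): Centre of the trolley, midway between the two buffers, on the track's centre line, 64 mm above the table and 34 mm above the bed; moves with the trolley.
- buffer_l (a joint): How far the left (track +y) orange buffer is pushed in, m: 0 out, 0.050 fully in (keep below 0.045). Its flat inner face, 100 mm wide, 34 to 94 mm above the table, lies 75 mm to track +y of the trolley's centre when out. Pressing it to +y drives the trolley to +y: spring 30 N/m, damping 0.6 N s/m, pad 0.12 kg. A finger merely held still makes the trolley bounce back.
- buffer_r (a joint): The same for the right (track -y) buffer: its inner face lies 75 mm to track -y of the trolley's centre when out; pressing it to -y pushes the trolley to -y (or brakes it), 30 N/m. The free gap between the two buffer faces is 150 mm.
- pointer (a point): Tip, on its middle line, of the red pointer (a stripe 8 mm wide) on the far (+x) side of the left cabinet: 118 mm to track +x and 190 mm to track +y of the trolley's centre, 44 mm above the table. Moves with the trolley.
- mark (a point): Middle of the green band (24 mm wide along the track) on top of the white marker block (30 x 60 x 30 mm) that is fixed at the far edge of the track; axes parallel to the track's. The pointer is on the mark when both have the same track y.
- cabinet_l: Left steel cabinet of the trolley, 180 mm (x) by 130 mm (y), top 107 mm above the table, from 125 to 255 mm to track +y of the trolley's centre; on it a cup stack and a black tin, up to 226 mm above the table, at least 167 mm from the trolley's centre in y. Its origin is at the trolley's centre, at table height, not on the cabinet. Not to be touched.
- cabinet_r: Right cabinet, the mirror image on the track -y side, with two stacks of cups up to 238 mm above the table; its origin too is at the trolley's centre, at table height. Not to be touched.
- milk_jug: Bystander: steel milk jug, 84 mm across, 100 mm high, near the left end of the track on the robot's side; origin at the centre of its underside.
- cup_stack: Bystander: loose stack of brown paper cups, 82 mm across, 143 mm high, near the right end of the track on the robot's side; origin at the centre of its underside.
- tamper: Bystander: dark steel coffee tamper, 58 mm across, 88 mm high, beyond the track; origin at the centre of its underside.
Things that resemble listed ones, but are neither listed nor needed, are in the scene too. Leave any blue look-alike of the part that bears mark alone.

How it is judged (in metres and radians):
On the way, in this order (a step that is already met when the one before it is completed fails the run):
1. the trolley rolls towards the mark faster than 6 cm/s (velocity of joint trolley above 0.06 m/s), for 0.1 s.
2. the trolley stands at rest with its pointer in the green band, for 1.5 s (y of pointer in the frame of mark between -0.012 and 0.012 m and velocity of joint trolley between -0.01 and 0.01 m/s), for 1.5 s.
At the end, for the whole second after the job is handed in: After rolling faster than 6 cm/s, the middle of the pointer is within 12 mm of the middle of the green band along the track, the trolley slower than 10 mm/s (both first kept for 1.5 s), and the robot touches nothing (all of step 2).
It fails at once if the trolley strikes an end stop (value of joint trolley above 0.167 m or value of joint trolley below -0.167 m).
It fails at once if a buffer is squeezed right in (value of joint any of buffer_l, buffer_r above 0.046 m).
It fails at once if the robot touches the trolley's cabinets or the cups and tin on them (contact force between any of the fingers, the arm and cabinet_l above 2 N or contact force between any of the fingers, the arm and cabinet_r above 2 N).
It fails at once if the jug, the loose cups or the tamper is knocked (distance of any of milk_jug, cup_stack, tamper from where it was at the start of the episode above 0.02 m or angle between any of milk_jug, cup_stack, tamper's own z axis and vertical above 0.25 rad).
It also fails if it takes over 45 s, if anything falls off the work surface, if the arm or the gripper's body presses on something with over 40 N, if the wrist force passes 120 N, or if a joint passes its speed limit or range.

## Robot

A 6-joint arm with a two-finger parallel gripper is mounted at the origin on the work surface. World frame = base frame: x ahead of the robot, y to its left, z up, the work surface at z = 0. Lengths are in mm, angles in rad, forces in N, time in s.
With the tool pointing down it reaches from about 300 to 950 mm from the base axis. Payload 3.1 kg.
Tool frame: the origin (TCP) lies midway between the tips of the shut fingers; the grasp point (between the pads) lies 19 mm behind it; z points along the fingers, y is the line along which they close (so a half turn about z gives the same grasp; the last joint's range is limited). The gripper opens to 85 mm and grips with 20 to 120 N. Pads are 22 mm wide; open, the fingers measure 114 mm over their backs; the gripper's body (76 mm by 85 mm) begins 54 mm behind the grasp point. The pads swing forward as they close: fully open they stand 13 mm farther back than shut.
Start: joints at [-1.248, 0.308, 1.634, -0, 1.2, -0.07], TCP at [239.21, -577.417, 195.172] pointing down, gripper open.
Joint ranges: [-3.06, 3.06], [-0.79, 1.96], [0.05, 2.63], [-1.19, 4.34], [0.05, 2.64], [-2.94, 2.94]. Speed limits (rad/s): [2.79, 2.79, 3.14, 3.14, 3.14, 3.14].

## Interface

Orientations are given as a rotation vector (axis times angle).
In Python, from bench import monitor, snapshot, calibration, job, recognise gives the robot as it stands.
- The arm moves only by the tool drive_tool, never from a script. Its argument "increments" is a list of rows, each an object with "travel": the shift along the world's x, y, z as a fraction of full scale, a list of three; "twist": the turn about the world's z as a fraction of full scale. In form: [{"travel": [x, y, z], "twist": twist}, ...]. A call has 1 to 8 rows; each row shifts and turns the commanded pose from where the row before left it; what a row does not reach is not made up. Full scale, the value 1, is 10 cm for a shift and 90 degrees for a turn. A row lasts 1/12 s, in which the tool goes at most 41.7 mm and 7.16 degrees, less where a joint would pass 70% of its speed; a pose out of reach is approached as far as the arm can. A call with a number of a shift or a turn outside -1 to 1 is refused whole. A call with a gripper value outside its range is refused whole. "jaw" is the closure, from 0 (fully open) to 1 (shut), set as the call begins (left out, the last holds). The fingers move at their own pace and stop on an object; the grip force is fixed at half the most. Time passes only in rows, so rows that do not move let the fingers close. It gives the time, the measured TCP pose, the force, the opening and the grip force at its end, in the units of the state.
- monitor.get_obs(): the state, without advancing time (a new reading comes with each control period).
- snapshot(name): name is "scene" or "top"; returns the picture (400x640x3 uint8, red, green, blue); there is no depth.
- calibration(name): a dict with "fov_y" (degrees; the focal length in pixels is half the picture's height over the tangent of half this angle, whatever the lens; pixels are square), "cx", "cy" (the principal point, pixels), "pose" (4x4, takes a point from camera to world coordinates). Camera axes: x right, y down, z forward; pixel columns grow to the right and rows downward; lengths in mm; the calibration is good to about 2 mm. A picture is of the moment at which its call begins. calibration takes no time and is no camera call.
- job.job_done(): hands the job in; it is judged then, once.
Trained networks look in the newest picture that a camera, given by its name, has taken for a name from the list of things; names that differ only in an ending like _2 or _b are one class to them, and where a whole thing is asked for, a point or a joint stands for the part that bears it (a point fixed in the world has none). Each returns a list of dicts, best first, with "confidence" (0 to 1); they miss things now and then, are a little off and sometimes report something else, mostly with a low value. They report only what shows in the picture. A call takes as long as a camera call. They do not tell look-alikes from the thing itself.
- recognise(camera, thing): "location" ([x, y, z] in mm, in world coordinates, good to about 4 mm: the middle of the surface that is visible of it).
The state is a dict: "clock": time; "q": joint angles; "dq": joint speeds; "joint_efforts": joint torques, N m; "eef_pos": TCP position; "tcp_rot": TCP orientation; "force": force on the tool from outside, world axes, zero at the start; "moment": the same for the moment, N m; "grip_width": finger opening in mm; "gripper_force": force on a finger pad.
Only numpy, scipy, OpenCV 4.12 (cv2) and the standard library are available. Lean on these libraries where they do the work, as an engineer would, in place of code of your own. Each camera call takes 0.05 s, during which the arm holds its last target. There are 200 camera calls.

## Working session

There is one attempt and no reset: what is moved stays moved. The work goes in short steps, Python scripts to look and compute and a tool call to move; the robot and the scene stay as the last step left them, time stands still between calls to the robot, and variables do not carry over. Pictures are saved under pics/ and viewed, at most 10 in all, crops included, and the job is handed in when it is done.

Besides the shell and the picture viewer there is one more tool, called after "Request:" as name([rows], argument=value, ...), one row to a line, values as JSON. drive_tool: Moves the arm, as the interface text tells. Shift numbers are shares of 10 cm and turn numbers shares of 90 degrees, none past 1 either way. Its arguments: {"type":"object","properties":{"increments":{"type":"array"},"jaw":{"type":"number"}},"required":["increments"]}

```bash
mkdir -p pics; python3 - <<'E'
from bench import *
import cv2
for n in ("scene","top"):
    im=snapshot(n); cv2.imwrite(f"pics/{n}0.png",im[:,:,::-1])
    c=calibration(n); print(n,c)
    if n=="top":
        for t in ("gap_centre","pointer","mark","track","buffer_l","buffer_r","cabinet_l","cabinet_r","milk_jug","cup_stack","tamper"):
            try: print(t,[(x["location"],x["confidence"]) for x in recognise(n,t)][:3])
            except Exception as e: print(t,e)
o=monitor.get_obs(); print(o)
E
```

```text
scene {'fov_y': 52.976393355087886, 'cx': 322.5405489682715, 'cy': 195.57237891069198, 'pose': array([[ 4.99303603e-01,  6.98888297e-01, -5.12104541e-01,
         1.11492334e+03],
       [ 8.66419608e-01, -4.00293809e-01,  2.98465961e-01,
        -2.84727837e+02],
       [ 3.60208984e-03, -5.92722545e-01, -8.05398665e-01,
         9.93365393e+02],
       [ 0.00000000e+00,  0.00000000e+00,  0.00000000e+00,
         1.00000000e+00]])}
top {'fov_y': 54.36093103404011, 'cx': 323.1877535743449, 'cy': 201.30273522682694, 'pose': array([[-2.66492498e-04, -9.93092507e-01,  1.17333722e-01,
         4.00372549e+02],
       [-9.99919765e-01, -1.22135321e-03, -1.26083773e-02,
         7.39683177e+01],
       [ 1.26645910e-02, -1.17327668e-01, -9.93012501e-01,
         1.17811042e+03],
       [ 0.00000000e+00,  0.00000000e+00,  0.00000000e+00,
         1.00000000e+00]])}
gap_centre [([561.6, -250.5, 101.2], 0.92)]
pointer [([562.3, -252.3, 104.2], 0.92)]
mark [([757.3, 208.0, 28.8], 0.8), ([778.2, 308.1, 31.8], 0.8), ([649.2, 221.4, 33.1], 0.71)]
track [([545.5, -14.1, 31.3], 0.92)]
buffer_l [([5
[... 402 characters left out ...]
, -114.0, 19.0], 0.86)]
{'clock': 0.65, 'q': array([-1.24771279e+00,  3.08037423e-01,  1.63374858e+00, -2.65038270e-07,
        1.19969688e+00, -6.97155294e-02]), 'dq': array([-0.00159028, -0.00034032,  0.00091975,  0.00066067,  0.00131951,
        0.00107753]), 'joint_efforts': array([-3.38968121e-04, -4.15064299e+01, -2.76956767e+01, -1.51960098e-04,
        1.02010119e-03, -3.99122314e-06]), 'eef_pos': array([ 239.21447601, -577.45641708,  195.23558457]), 'tcp_rot': array([3.08109033e+00, 6.13027251e-01, 2.13998599e-05]), 'force': array([-0.0893622 , -0.30584677, -0.05140082]), 'moment': array([ 0.01405792, -0.03957205,  0.00632859]), 'gripper_force': 0.0, 'grip_width': 85.53431769192431}
```

View pics/top0.png

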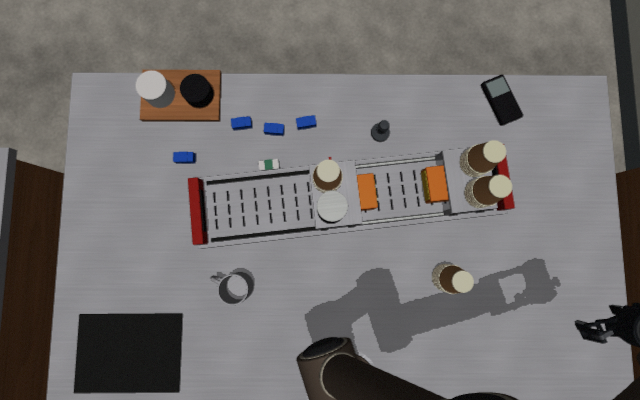

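View pics/scene0.png

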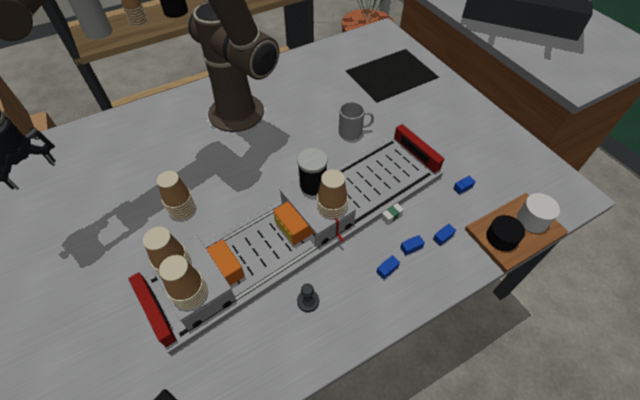

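The top view shows the trolley at the right end of the track, which is tilted a few degrees. The red pointer is near (330,158), the white/green marker at (268,164), and the orange buffers at (367,191) and (434,184). The blue blocks are decoys.

```bash
cat > h.py <<'E'
import numpy as np, cv2
from bench import *
def proj(n,px,z):
    c=calibration(n); f=200/np.tan(np.radians(c["fov_y"]/2)); T=np.array(c["pose"])
    d=T[:3,:3]@np.array([(px[0]-c["cx"])/f,(px[1]-c["cy"])/f,1]); o=T[:3,3]
    return o+d*(z-o[2])/d[2]
def blobs(im,mask,minA=6):
    n,l,s,c=cv2.connectedComponentsWithStats(mask.astype(np.uint8))
    return [(c[i].round(2),s[i].tolist(),np.argwhere(l==i)) for i in range(1,n) if s[i][4]>=minA]
def masks(im):
    h=cv2.cvtColor(im,cv2.COLOR_RGB2HSV).astype(int); H,S,V=h[...,0],h[...,1],h[...,2]
    return dict(green=(H>50)&(H<90)&(S>80)&(V>40),red=((H<5)|(H>174))&(S>130)&(V>60),orange=(H>=8)&(H<20)&(S>170)&(V>120))
E
python3 - <<'E'
from h import *
a=cv2.imread("pics/top0.png")[:,:,::-1].copy(); b=cv2.imread("pics/scene0.png")[:,:,::-1].copy()
for n,im in (("top",a),("scene",b)):
    for k,m in masks(im).items():
        for c,s,p in blobs(im,m,4):
            print(n,k,c,s,proj(n,c,{"green":30,"red":44,"orange":94}[k])[:2].round(1))
            if s[4]>150 and k!="green":
                r=cv2.minAreaRect(p[:,::-1].astype(np.float32)); print("   box",cv2.boxPoints(r).round(1).tolist())
c1=cv2.resize(a[140:240,250:410],None,fx=5,fy=5,interpolation=cv2.INTER_CUBIC)
cv2.imwrite("pics/c1.png",c1[:,:,::-1])
c2=cv2.resize(b[180:300,290:410][:, :],None,fx=5,fy=5,interpolation=cv2.INTER_CUBIC)
cv2.imwrite("pics/c2.png",c2[:,:,::-1])
E
```

```text
top green [267.92 164.14] [265, 160, 7, 10, 63] [648. 225.]
top red [329.5 157.5] [329, 157, 2, 2, 4] [665.5  40.8]
top red [502.81 167.78] [497, 157, 12, 21, 143] [ 635.6 -475.8]
top red [195.14 210.65] [188, 178, 15, 67, 684] [506.5 432.5]
   box [[187.5, 178.10000610351562], [197.6999969482422, 177.3000030517578], [202.8000030517578, 243.39999389648438], [192.60000610351562, 244.1999969482422]]
top red [508.23 201.73] [503, 192, 11, 17, 128] [ 533.8 -486.3]
top orange [436.76 182.99] [426, 166, 22, 35, 613] [ 581.  -261.2]
   box [[424.79998779296875, 167.3000030517578], [443.1000061035156, 164.60000610351562], [448.20001220703125, 198.8000030517578], [430.0, 201.60000610351562]]
top orange [366.87 190.9 ] [357, 174, 21, 35, 569] [558.1 -62.8]
   box [[356.6000061035156, 174.8000030517578], [373.1000061035156, 172.6999969482422], [377.3999938964844, 207.0], [360.8999938964844, 209.0]]
scene green [620.86  11.15] [593, 0, 47, 33, 970] [ 275.5 1761.3]
scene green [629.29 128.06] [610, 97, 30, 58, 915] [ 775.  1124.1]
scene green [393.54 211.94] [388, 206, 11, 14, 63] [655.5 221.3]
s
[... 310 characters left out ...]
3  37.9]
scene red [149.77 306.92] [129, 273, 42, 69, 963] [ 593.9 -466.1]
   box [[127.4000015258789, 277.79998779296875], [139.8000030517578, 271.6000061035156], [171.60000610351562, 335.20001220703125], [159.1999969482422, 341.3999938964844]]
scene orange [290.12 218.21] [274, 202, 34, 33, 588] [565.1 -64. ]
   box [[272.3999938964844, 211.10000610351562], [286.8999938964844, 199.3000030517578], [308.0, 225.1999969482422], [293.3999938964844, 237.0]]
scene orange [223.61 257.94] [207, 240, 34, 37, 638] [ 587.8 -262. ]
   box [[205.89999389648438, 248.39999389648438], [221.60000610351562, 237.89999389648438], [240.8000030517578, 266.79998779296875], [225.1999969482422, 277.20001220703125]]
```

View pics/c1.png

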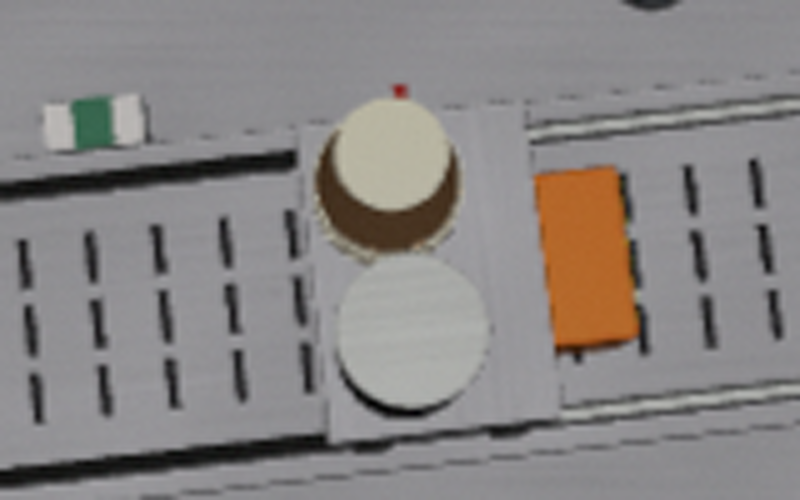

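View pics/c2.png

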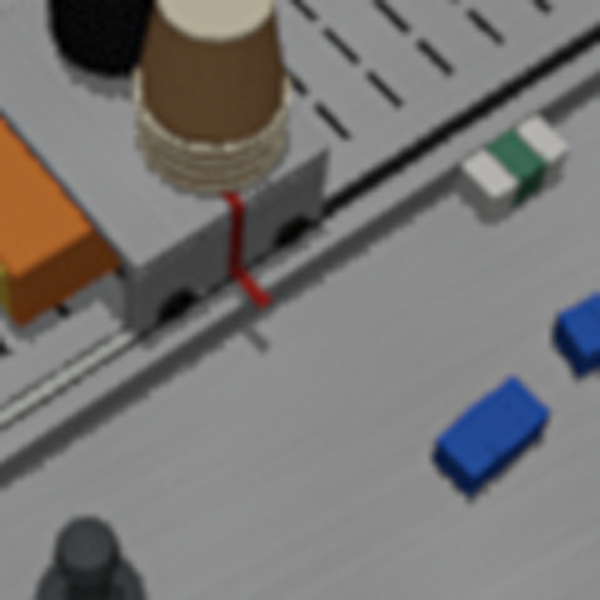

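The crops show the pointer tip at about (330,157) in the top view and (343,240) in the scene view. The green band's top is at about (268.5,164.5) and (392.4,210.4). The rails tilt about 6.4°.

```bash
cat >> h.py <<'E'
YAW=np.radians(6.4); U=np.array([-np.sin(YAW),np.cos(YAW)]); N=np.array([np.cos(YAW),np.sin(YAW)])
E
python3 - <<'E'
from h import *
for n,p,m in (("top",(330,157),(268.3,164.4)),("scene",(343.0,239.7),(392.4,210.4))):
    P=proj(n,p,44)[:2]; M=proj(n,m,30)[:2]
    print(n,P.round(1),M.round(1),"diff along",((M-P)@U).round(1),"across",((M-P)@N).round(1),"centre",(P-118*N-190*U).round(1))
P=[proj("top",q,85)[:2] for q in ((197.7,177.3),(202.8,243.4),(187.5,178.1),(192.6,244.2))]; print(np.round(P,1))
# track bed edges: fit yaw from top image lines
g=cv2.cvtColor(cv2.imread("pics/top0.png"),cv2.COLOR_BGR2GRAY)
L=cv2.HoughLinesP(cv2.Canny(g,40,120),1,np.pi/720,40,minLineLength=60,maxLineGap=8)
for x1,y1,x2,y2 in L[:,0]:
    if 185<x1<520 and 140<y1<250:
        a,b=proj("top",(x1,y1),30)[:2],proj("top",(x2,y2),30)[:2]; d=b-a; print((x1,y1,x2,y2),a.round(),b.round(),np.degrees(np.arctan(-d[0]/d[1])).round(2))
E
```

```text
top [667.   39.3] [647.2 223.9] diff along 185.6 across 0.9 centre [ 570.9 -162.7]
scene [667.9  41. ] [649.5 221.6] diff along 181.5 across 1.8 centre [ 571.8 -161. ]
[[597.6 415.9]
 [411.3 394.8]
 [595.3 444.6]
 [409.1 423. ]]
(np.int32(202), np.int32(242), np.int32(486), np.int32(211)) [416. 413.] [ 508. -425.] 6.24
(np.int32(199), np.int32(249), np.int32(502), np.int32(214)) [396. 421.] [ 499. -473.] 6.58
(np.int32(200), np.int32(247), np.int32(501), np.int32(213)) [401. 419.] [ 502. -470.] 6.44
(np.int32(356), np.int32(169), np.int32(444), np.int32(160)) [634. -39.] [ 662. -305.] 6.06
(np.int32(202), np.int32(239), np.int32(315), np.int32(226)) [425. 414.] [463.  84.] 6.59
(np.int32(355), np.int32(167), np.int32(443), np.int32(157)) [640. -36.] [ 671. -303.] 6.72
(np.int32(198), np.int32(182), np.int32(317), np.int32(169)) [593. 432.] [634.  78.] 6.47
(np.int32(200), np.int32(249), np.int32(495), np.int32(216)) [396. 418.] [ 493. -451.] 6.37
(np.int32(315), np.int32(228), np.int32(444), np.int32(215)) [457.  84.] [ 496. -299.] 5.77
(np.int32(198), np.int32(186), np.int32(281), np.int32(176)) [581. 431.] [612. 185.] 7.11
(np.int32(354), np.int32(163), np.int32(443), np.int32(155)) [652. -33.] [ 677. -303.] 5.36
(np.int32(204), np.int32(247), np.int32(503), np.int32(213)) [401. 407.] [ 502. -476.] 6.48
(np.int32(427), np.int32(156), np.int32(491), np.int32(140)) [ 674. -254.] [ 724. -451.] 14.31
(np.int32(504), np.int32(145), np.int32(514), np.int32(206)) [ 709. -490.] [ 523. -510.] -83.95
(np.int32(187), np.int32(179), np.int32(192), np.int32(244)) [602. 465.] [410. 442.] -83.37
(np.int32(198), np.int32(184), np.int32(203), np.int32(249)) [587. 431.] [396. 410.] -83.55
```

Request:
drive_tool([
  {"travel":[0,0,0.4],"twist":-0.06},
  {"travel":[0,0,0.4],"twist":-0.06},
  {"travel":[0,0,0.4],"twist":-0.06},
  {"travel":[0,0,0.2],"twist":0},
], jaw=1)

```text
clock: 0.98
eef_pos: [239.9, -579.5, 341.6]
tcp_rot: [3.129, 0.167, 0.004]
force: [0.4, -1.1, 1.3]
grip_width: 38.7
gripper_force: 0.0
```

Request:
drive_tool([
  {"travel":[0.235,0.32,0]},
  {"travel":[0.235,0.32,0]},
  {"travel":[0.235,0.32,0]},
  {"travel":[0.235,0.32,0]},
  {"travel":[0.235,0.32,0]},
  {"travel":[0.235,0.32,0]},
  {"travel":[0.235,0.32,0]},
])

```text
invalid input at $.increments[0]: expected keys travel, twist
```

Request:
drive_tool([
  {"travel":[0.235,0.32,0]},
  {"travel":[0.235,0.32,0]},
  {"travel":[0.235,0.32,0]},
  {"travel":[0.235,0.32,0]},
  {"travel":[0.235,0.32,0]},
  {"travel":[0.235,0.32,0]},
  {"travel":[0.235,0.32,0]},
  {"travel":[0,0,0]},
])

```text
invalid input at $.increments[0]: expected keys travel, twist
```

Request:
drive_tool([
  {"travel":[0.235,0.32,0],"twist":0},
  {"travel":[0.235,0.32,0],"twist":0},
  {"travel":[0.235,0.32,0],"twist":0},
  {"travel":[0.235,0.32,0],"twist":0},
  {"travel":[0.235,0.32,0],"twist":0},
  {"travel":[0.235,0.32,0],"twist":0},
  {"travel":[0.235,0.32,0],"twist":0},
])

```text
clock: 1.57
eef_pos: [404.5, -351.8, 335.5]
tcp_rot: [3.136, 0.172, 0.001]
force: [0.2, -0.6, 0.3]
grip_width: -0.1
gripper_force: 0.0
```

Request:
drive_tool([
  {"travel":[0.235,0.32,0],"twist":0},
  {"travel":[0.235,0.32,0],"twist":0},
  {"travel":[0.235,0.32,0],"twist":0},
  {"travel":[0.235,0.32,0],"twist":0},
  {"travel":[0.235,0.32,0],"twist":0},
  {"travel":[0.235,0.32,0],"twist":0},
  {"travel":[0.235,0.32,0],"twist":0},
  {"travel":[0,0,0],"twist":0},
])

```text
clock: 2.23
eef_pos: [571.6, -123.1, 335.0]
tcp_rot: [-3.132, -0.183, -0.005]
force: [-0.5, 0.5, -0.7]
grip_width: 0.2
gripper_force: 0.0
```

Request:
drive_tool([
  {"travel":[-0.04,-0.1,-0.2],"twist":0},
  {"travel":[0,0,-0.38],"twist":0},
  {"travel":[0,0,-0.38],"twist":0},
  {"travel":[0,0,-0.38],"twist":0},
  {"travel":[0,0,-0.2],"twist":0},
  {"travel":[0,0,0],"twist":0},
])

```text
clock: 2.73
eef_pos: [559.0, -138.2, 174.7]
tcp_rot: [-3.132, -0.172, 0.018]
force: [-0.9, -0.5, 0.3]
grip_width: -0.1
gripper_force: 0.0
```

```bash
python3 - <<'E'
from h import *
a=snapshot("top"); b=snapshot("scene")
im=np.hstack([a[60:300,150:550],b[60:360,80:480][:240]]); cv2.imwrite("pics/s1.png",im[:,:,::-1])
m=masks(b)
for k in ("red","green"):
  for c,s,p in blobs(b,m[k],4): print(k,c,s)
print(monitor.get_obs()["eef_pos"])
E
```

```text
red [420.73 144.81] [396, 125, 48, 47, 448]
red [337.   221.08] [335, 219, 4, 6, 12]
red [338.51 234.24] [336, 226, 8, 15, 37]
red [150.17 307.64] [129, 273, 44, 72, 987]
green [620.86  11.15] [593, 0, 47, 33, 970]
green [629.29 128.21] [610, 97, 30, 59, 917]
green [393.54 211.94] [388, 206, 11, 14, 63]
[ 563.80364069 -139.6698468   180.95420664]
```

View pics/s1.png

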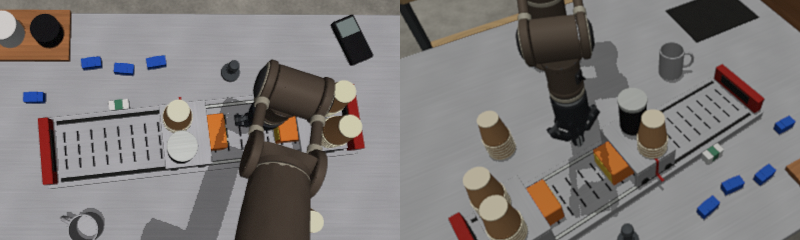

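The trolley hasn't moved and the finger is over the gap. The arm housings are clear of the cups. Next I lower the finger into the gap.

Request:
drive_tool([
  {"travel":[0.03,0.04,-0.36],"twist":0},
  {"travel":[0,0,-0.36],"twist":0},
  {"travel":[0,0,-0.35],"twist":0},
  {"travel":[0,0,0],"twist":0},
  {"travel":[0,0,0],"twist":0},
  {"travel":[0,0,0],"twist":0},
])

```text
clock: 3.33
eef_pos: [570.2, -136.5, 77.6]
tcp_rot: [3.135, 0.173, 0.008]
force: [-0.2, 0.3, 1.2]
grip_width: 0.1
gripper_force: 0.0
```

```bash
cat >> h.py <<'E'
YAW=np.radians(6.45); U=np.array([-np.sin(YAW),np.cos(YAW)]); N=np.array([np.cos(YAW),np.sin(YAW)])
M0=np.array([648.3,222.7]); C0=np.array([571.2,-162.])   # mark; trolley centre at start
K=200/np.tan(np.radians(calibration("scene")["fov_y"]/2))
def w2p(n,P):
    c=calibration(n); T=np.array(c["pose"]); q=T[:3,:3].T@(np.array(P)-T[:3,3]); f=200/np.tan(np.radians(c["fov_y"]/2))
    return np.array([c["cx"]+f*q[0]/q[2],c["cy"]+f*q[1]/q[2]])
REF=cv2.cvtColor(cv2.imread("pics/scene0.png"),cv2.COLOR_BGR2GRAY).astype(np.float32)
def disp(im,guess=None):
    """trolley travel (mm): warp the far face of cabinet_l (x=N*90 plane) patch & pointer; search by template match on rectified face"""
    g=cv2.cvtColor(im,cv2.COLOR_RGB2GRAY).astype(np.float32)
    def rect(src,y0,y1):
        # rectified far face plane: cols = track y (1 mm), rows = z 107..40
        cs=[C0+N*90+U*y for y in (y0,y1)]
        s=np.float32([w2p("scene",[*cs[0],107]),w2p("scene",[*cs[1],107]),w2p("scene",[*cs[1],42]),w2p("scene",[*cs[0],42])])
        d=np.float32([[0,0],[y1-y0,0],[y1-y0,65],[0,65]])
        return cv2.warpPerspective(src,cv2.getPerspectiveTransform(s,d),(y1-y0,65))
    t=rect(REF,115,265); r=cv2.matchTemplate(rect(g,85,510),t,cv2.TM_CCOEFF_NORMED)[0]
    i=int(r.argmax()); s=0.
    if 0<i<len(r)-1: a,b,c=r[i-1:i+2]; s=.5*(a-c)/(a-2*b+c)
    return i+s-30, float(r[i])
def look(k=1,gap=0):
    for _ in range(k):
        t=monitor.get_obs()["clock"]; im=snapshot("scene"); d,q=disp(im)
        o=monitor.get_obs(); e=np.array(o["eef_pos"]); f=np.array(o["force"])
        print("t %.3f travel %.1f (q %.2f) | tcp along %.1f across %.1f z %.1f | rel centre %.1f | f_along %.2f"%(t,d,q,(e[:2]-C0)@U,(e[:2]-C0)@N,e[2],(e[:2]-C0)@U-d,f[:2]@U))
    return im
E
python3 - <<'E'
from h import *
im=look(2)
for c,s,p in blobs(im,masks(im)["red"],4): print(c,s)
E
```

```text
t 3.333 travel 0.0 (q 1.00) | tcp along 25.3 across 2.4 z 78.2 | rel centre 25.3 | f_along -0.31
t 3.383 travel 0.0 (q 1.00) | tcp along 25.3 across 2.3 z 78.3 | rel centre 25.3 | f_along -0.54
[420.79 144.89] [396, 125, 48, 47, 452]
[336.91 220.82] [335, 219, 4, 5, 11]
[338.47 234.08] [336, 226, 8, 15, 38]
[150.42 308.13] [129, 273, 43, 73, 1002]
```

Request:
drive_tool([
  {"travel":[-0.01,0.09,-0.08],"twist":0},
  {"travel":[-0.01,0.09,0],"twist":0},
  {"travel":[-0.01,0.09,0],"twist":0},
  {"travel":[0,0.03,0],"twist":0},
  {"travel":[0,0,0],"twist":0},
  {"travel":[0,0,0],"twist":0},
])

```text
clock: 3.93
eef_pos: [564.3, -104.9, 66.3]
tcp_rot: [3.136, 0.175, 0.0]
force: [-0.2, 0.5, 0.1]
grip_width: 0.1
gripper_force: 0.0
```

```bash
python3 -c "
from h import *
look(2)"
```

```text
t 3.933 travel 0.0 (q 1.00) | tcp along 57.2 across -0.4 z 66.3 | rel centre 57.2 | f_along -0.23
t 3.983 travel 0.0 (q 1.00) | tcp along 57.0 across -0.4 z 66.3 | rel centre 56.9 | f_along -0.60
```

Request:
drive_tool([
  {"travel":[-0.004,0.038,0],"twist":0},
  {"travel":[-0.004,0.038,0],"twist":0},
  {"travel":[-0.004,0.038,0],"twist":0},
  {"travel":[-0.004,0.038,0],"twist":0},
  {"travel":[-0.004,0.038,0],"twist":0},
  {"travel":[-0.004,0.038,0],"twist":0},
  {"travel":[-0.004,0.038,0],"twist":0},
  {"travel":[-0.004,0.038,0],"twist":0},
])

```text
clock: 4.7
eef_pos: [561.0, -74.6, 66.2]
tcp_rot: [3.137, 0.173, 0.0]
force: [-1.0, 1.4, -0.7]
grip_width: -0.0
gripper_force: 0.0
```

```bash
python3 -c "
from h import *
look(1)"
```

```text
t 4.700 travel -0.0 (q 1.00) | tcp along 88.7 across -0.5 z 66.1 | rel centre 88.7 | f_along 0.86
```

```bash
python3 - <<'E'
from h import *
b=look(1); print(monitor.get_obs()["force"])
cv2.imwrite("pics/s2.png",cv2.resize(b[160:310,170:370],None,fx=4,fy=4)[:,:,::-1])
m=masks(b)
for k in ("red","orange"):
  for c,s,p in blobs(b,m[k],6): print(k,c,s)
E
```

```text
t 4.750 travel -0.0 (q 1.00) | tcp along 88.3 across -0.5 z 66.1 | rel centre 88.3 | f_along -0.03
[0.44705883 0.02412383 0.35889659]
red [420.64 144.68] [396, 125, 48, 47, 444]
red [337.   221.08] [335, 219, 4, 6, 12]
red [338.5  234.05] [336, 226, 8, 15, 38]
red [149.9  307.19] [129, 273, 42, 71, 972]
orange [295.17 222.39] [283, 208, 24, 26, 279]
orange [223.61 257.96] [207, 240, 34, 37, 638]
```

View pics/s2.png

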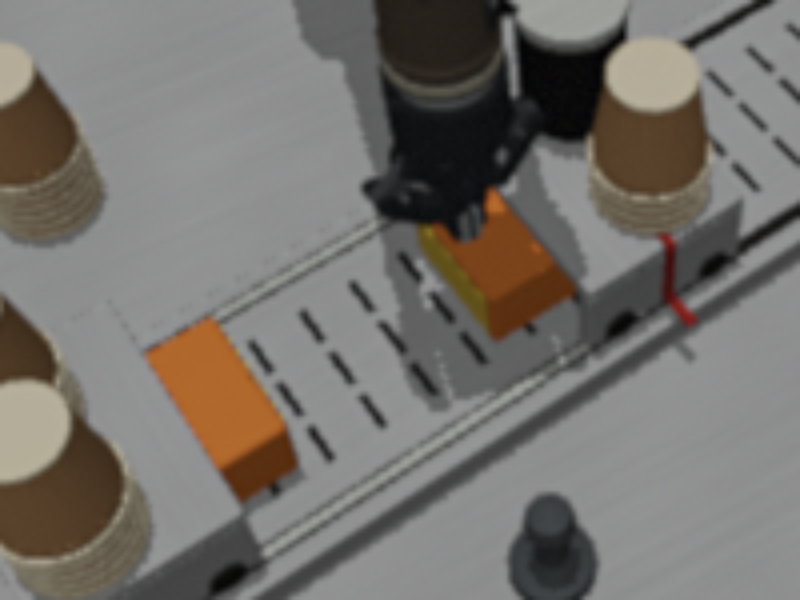

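```bash
python3 - <<'E'
from h import *
e=np.array(monitor.get_obs()["eef_pos"]); f=lambda P:((w2p("scene",P)-[170,160])*4).round(0)
print(e,"tcp",f(e),"tip z94",f([*e[:2],94]))
for y in (75,85,100,110,125):
  print(y,[f([*(C0+U*y+N*x),z]).tolist() for x in (-50,0,50) for z in (94,34)])
E
```

```text
[560.81960194 -74.32307643  66.13049069] tcp [467. 257.] tip z94 [464. 235.]
75 [[407.0, 195.0], [416.0, 243.0], [447.0, 245.0], [454.0, 292.0], [489.0, 297.0], [495.0, 343.0]]
85 [[420.0, 188.0], [428.0, 236.0], [460.0, 238.0], [466.0, 285.0], [502.0, 290.0], [507.0, 335.0]]
100 [[438.0, 177.0], [445.0, 225.0], [479.0, 226.0], [484.0, 274.0], [521.0, 278.0], [525.0, 324.0]]
110 [[451.0, 170.0], [457.0, 219.0], [491.0, 219.0], [496.0, 266.0], [534.0, 270.0], [537.0, 316.0]]
125 [[469.0, 160.0], [474.0, 208.0], [510.0, 208.0], [514.0, 256.0], [552.0, 259.0], [555.0, 305.0]]
```

The crop puts the left buffer's face uncompressed, at crop (490,297), with the finger drawn into or over the buffer's top at (467,240). There's no force on the tool. I'll check the tip's height.

```bash
python3 - <<'E'
from h import *
a=snapshot("top"); b=snapshot("scene")
e=np.array(monitor.get_obs()["eef_pos"])
A=cv2.resize(a[150:225,335:405],None,fx=6,fy=6,interpolation=cv2.INTER_CUBIC); B=cv2.resize(b[185:260,255:315],None,fx=6,fy=6,interpolation=cv2.INTER_CUBIC)
for im,n,o in ((A,"top",(335,150)),(B,"scene",(255,185))):
    for z,c in ((66,(0,255,0)),(94,(0,0,255))):
        p=(w2p(n,[*e[:2],z])-o)*6; cv2.circle(im,tuple(int(v) for v in p),3,c,-1)
cv2.imwrite("pics/s3.png",np.hstack([A,B])[:,:,::-1])
E
```

```text
(no output)
```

View pics/s3.png

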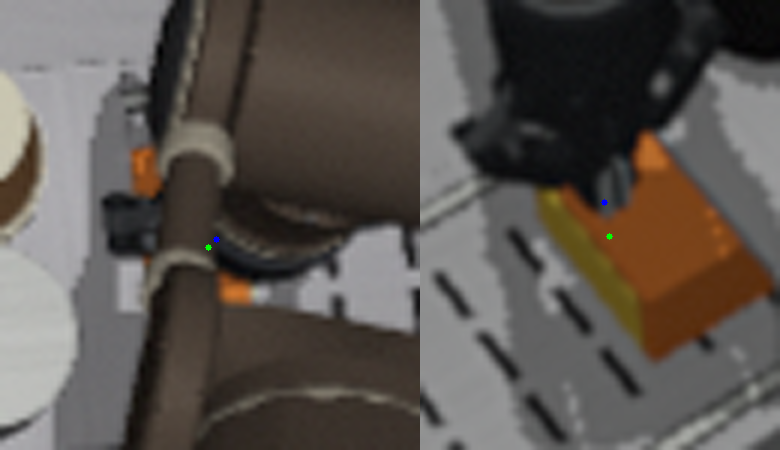

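The tip looks about 20–30 mm higher than the state says, or else it is inside the buffer. I can check this with the earlier free-air picture.

```bash
python3 - <<'E'
from h import *
s=cv2.imread("pics/s1.png")[:,400:]; e=[563.8,-139.7]
B=cv2.resize(s[60:180,120:240],None,fx=5,fy=5,interpolation=cv2.INTER_CUBIC)
for z,c in ((181,(0,255,0)),(209,(255,0,0)),(150,(0,0,255))):
    p=(w2p("scene",[*e,z])-[80+120,60+60])*5; print(z,p); cv2.circle(B,tuple(int(v) for v in p),3,c,-1)
cv2.imwrite("pics/s4.png",B)
o=monitor.get_obs(); print(o["clock"],o["force"],o["eef_pos"],o["grip_width"])
E
```

```text
181 [300.47117757 456.26306184]
209 [293.32693953 423.31850039]
150 [308.00679491 491.01240907]
4.9 [-0.19499013 -0.39514229 -0.05988816] [561.05714724 -74.90450109  66.21097883] -0.02328345835117759
```

View pics/s4.png

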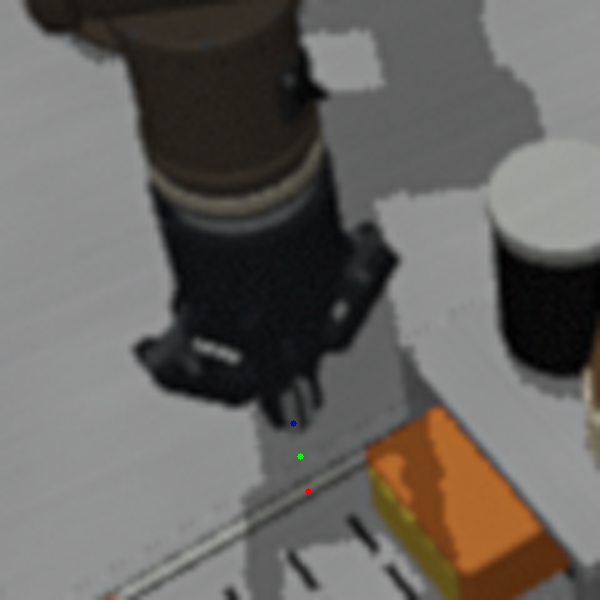

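In free air the tip is drawn at about (290,432), which is 20–28 mm above the reported TCP. So the finger has passed just over the buffer. I'll back out over the top, go lower and retry.

Request:
drive_tool([
  {"travel":[0,0,0.15],"twist":0},
  {"travel":[0.02,-0.2,0],"twist":0},
  {"travel":[0.02,-0.2,0],"twist":0},
  {"travel":[0.01,-0.08,0],"twist":0},
  {"travel":[0,0,-0.2],"twist":0},
  {"travel":[0,0,-0.19],"twist":0},
  {"travel":[0,0,0],"twist":0},
  {"travel":[0,0,0],"twist":0},
])

```text
clock: 5.57
eef_pos: [564.3, -122.5, 40.8]
tcp_rot: [-3.135, -0.172, 0.006]
force: [0.1, -0.5, -0.2]
grip_width: 0.1
gripper_force: 0.0
```

```bash
python3 - <<'E'
from h import *
b=look(1); e=np.array(monitor.get_obs()["eef_pos"])
B=cv2.resize(b[185:285,230:330],None,fx=6,fy=6,interpolation=cv2.INTER_CUBIC)
for z,c in ((e[2],(0,255,0)),(e[2]+25,(0,0,255))):
    p=(w2p("scene",[*e[:2],z])-[230,185])*6; cv2.circle(B,tuple(int(v) for v in p),3,c,-1)
cv2.imwrite("pics/s5.png",B[:,:,::-1])
E
```

```text
t 5.567 travel 0.0 (q 1.00) | tcp along 39.5 across -1.1 z 42.0 | rel centre 39.5 | f_along -0.25
```

View pics/s5.png

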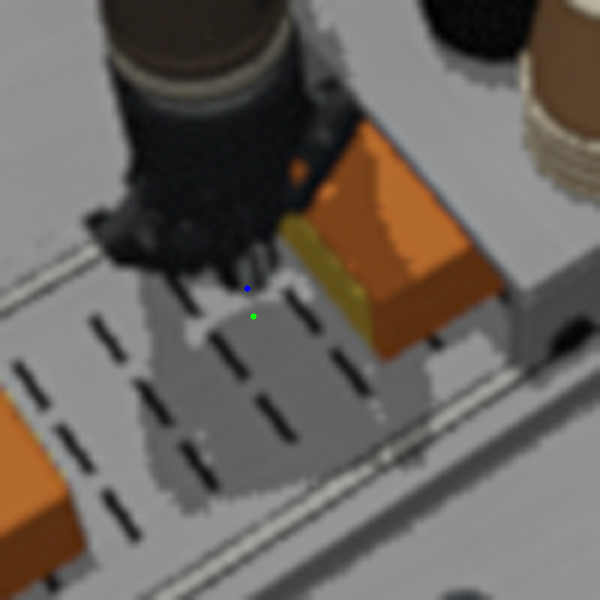

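The tip is now at crop (250,290), inside the gap and below the buffer top, facing the yellow inner face. The gripper knuckles are well above the cabinets. Pushing now.

Request:
drive_tool([
  {"travel":[-0.004,0.04,0],"twist":0},
  {"travel":[-0.004,0.04,0],"twist":0},
  {"travel":[-0.004,0.04,0],"twist":0},
  {"travel":[-0.004,0.04,0],"twist":0},
  {"travel":[-0.004,0.04,0],"twist":0},
  {"travel":[-0.004,0.04,0],"twist":0},
  {"travel":[-0.004,0.04,0],"twist":0},
  {"travel":[-0.004,0.04,0],"twist":0},
])

```text
clock: 6.28
eef_pos: [562.8, -90.6, 42.3]
tcp_rot: [3.137, 0.173, 0.0]
force: [0.8, 0.1, 0.7]
grip_width: -0.0
gripper_force: 0.2
```

```bash
python3 -c "
from h import *
look(1)"
```

```text
t 6.283 travel 0.4 (q 1.00) | tcp along 72.6 across -0.4 z 42.2 | rel centre 72.2 | f_along -0.45
```

Request:
drive_tool([
  {"travel":[-0.004,0.04,0],"twist":0},
  {"travel":[-0.004,0.04,0],"twist":0},
  {"travel":[-0.004,0.04,0],"twist":0},
  {"travel":[-0.004,0.04,0],"twist":0},
  {"travel":[-0.004,0.04,0],"twist":0},
  {"travel":[-0.004,0.04,0],"twist":0},
  {"travel":[-0.004,0.04,0],"twist":0},
])

```text
clock: 6.92
eef_pos: [559.8, -62.6, 42.1]
tcp_rot: [-3.137, -0.173, 0.0]
force: [-0.7, -0.2, -1.3]
grip_width: -0.4
gripper_force: 0.3
```

```bash
python3 -c "
from h import *
look(1)"
```

```text
t 6.917 travel 18.5 (q 0.98) | tcp along 100.8 across -0.2 z 42.1 | rel centre 82.3 | f_along 0.77
```

Request:
drive_tool([
  {"travel":[-0.004,0.042,0],"twist":0},
  {"travel":[-0.004,0.042,0],"twist":0},
  {"travel":[-0.004,0.042,0],"twist":0},
  {"travel":[-0.004,0.042,0],"twist":0},
  {"travel":[-0.004,0.042,0],"twist":0},
  {"travel":[-0.004,0.042,0],"twist":0},
])

```text
clock: 7.47
eef_pos: [557.6, -37.3, 42.2]
tcp_rot: [-3.137, -0.173, -0.0]
force: [0.8, -0.2, 0.2]
grip_width: 0.1
gripper_force: 0.1
```

```bash
python3 -c "
from h import *
look(2)"
```

```text
t 7.467 travel 59.1 (q 0.99) | tcp along 126.2 across 0.4 z 42.1 | rel centre 67.1 | f_along -0.25
t 7.517 travel 63.5 (q 0.98) | tcp along 125.7 across 0.5 z 42.2 | rel centre 62.2 | f_along 0.08
```

Request:
drive_tool([
  {"travel":[0.03,-0.26,0],"twist":0},
  {"travel":[0.03,-0.26,0],"twist":0},
  {"travel":[0.02,-0.22,0],"twist":0},
  {"travel":[0,0,0],"twist":0},
])

```text
clock: 7.9
eef_pos: [567.0, -115.6, 42.8]
tcp_rot: [3.135, 0.169, 0.004]
force: [-0.2, -0.1, 0.3]
grip_width: -0.2
gripper_force: 0.0
```

```bash
python3 -c "
from h import *
look(1)"
```

```text
t 7.900 travel 95.4 (q 0.98) | tcp along 48.6 across 0.5 z 42.5 | rel centre -46.9 | f_along 0.05
```

Request:
drive_tool([
  {"travel":[-0.006,0.05,0],"twist":0},
  {"travel":[-0.004,0.034,0],"twist":0},
  {"travel":[-0.004,0.034,0],"twist":0},
  {"travel":[-0.004,0.034,0],"twist":0},
  {"travel":[-0.004,0.034,0],"twist":0},
  {"travel":[-0.004,0.034,0],"twist":0},
  {"travel":[-0.004,0.034,0],"twist":0},
  {"travel":[-0.004,0.034,0],"twist":0},
])

```text
clock: 8.62
eef_pos: [562.2, -82.4, 42.2]
tcp_rot: [-3.137, -0.173, -0.0]
force: [0.6, 0.8, -0.3]
grip_width: 0.4
gripper_force: 0.1
```

```bash
python3 -c "
from h import *
look(1)"
```

```text
t 8.617 travel 150.6 (q 0.98) | tcp along 80.7 across -0.1 z 42.1 | rel centre -69.9 | f_along 1.62
```

Request:
drive_tool([
  {"travel":[-0.004,0.035,0],"twist":0},
  {"travel":[-0.004,0.034,0],"twist":0},
  {"travel":[-0.004,0.034,0],"twist":0},
  {"travel":[-0.004,0.034,0],"twist":0},
  {"travel":[-0.004,0.034,0],"twist":0},
  {"travel":[-0.004,0.034,0],"twist":0},
])

```text
clock: 9.17
eef_pos: [559.9, -62.2, 42.2]
tcp_rot: [3.137, 0.173, 0.0]
force: [0.2, -1.1, 0.1]
grip_width: -0.2
gripper_force: 0.2
```

```bash
python3 -c "
from h import *
look(1)"
```

```text
t 9.167 travel 176.0 (q 0.98) | tcp along 101.1 across -0.2 z 42.1 | rel centre -74.9 | f_along 0.96
```

Request:
drive_tool([
  {"travel":[-0.035,0.35,0],"twist":0},
  {"travel":[-0.03,0.28,0],"twist":0},
  {"travel":[0,0,0],"twist":0},
])

```text
clock: 9.47
eef_pos: [552.0, 4.2, 41.9]
tcp_rot: [-3.135, -0.177, 0.003]
force: [0.4, -0.1, 0.3]
grip_width: 0.2
gripper_force: 0.0
```

```bash
python3 -c "
from h import *
look(4)"
```

```text
t 9.467 travel 181.3 (q 0.98) | tcp along 165.4 across -0.0 z 42.0 | rel centre -15.9 | f_along 0.48
t 9.517 travel 182.0 (q 0.98) | tcp along 164.2 across 0.3 z 42.1 | rel centre -17.8 | f_along -0.57
t 9.567 travel 182.6 (q 0.98) | tcp along 163.4 across 0.5 z 42.2 | rel centre -19.2 | f_along 0.26
t 9.617 travel 183.4 (q 0.98) | tcp along 162.9 across 0.7 z 42.3 | rel centre -20.5 | f_along -0.74
```

Request:
drive_tool([
  {"travel":[0.03,-0.26,0],"twist":0},
  {"travel":[0.015,-0.14,0],"twist":0},
  {"travel":[0.01,-0.07,0],"twist":0},
  {"travel":[0,0,0],"twist":0},
])

```text
clock: 10.0
eef_pos: [559.3, -48.8, 42.3]
tcp_rot: [3.137, 0.167, 0.001]
force: [0.4, 1.2, 0.1]
grip_width: -0.3
gripper_force: 0.5
```

```bash
python3 -c "
from h import *
look(2)"
```

```text
t 10.000 travel 187.8 (q 0.98) | tcp along 114.9 across 0.7 z 42.2 | rel centre -72.9 | f_along -0.41
t 10.050 travel 187.8 (q 0.98) | tcp along 115.6 across 0.6 z 42.1 | rel centre -72.2 | f_along 0.55
```

Request:
drive_tool([
  {"travel":[-0.04,0.36,0],"twist":0},
  {"travel":[-0.02,0.24,0],"twist":0},
  {"travel":[0,0,0],"twist":0},
])

```text
clock: 10.35
eef_pos: [551.5, 17.3, 41.8]
tcp_rot: [-3.135, -0.176, 0.002]
force: [-0.6, -0.2, -0.4]
grip_width: 0.2
gripper_force: 0.0
```

```bash
python3 -c "
from h import *
look(6)"
```

```text
t 10.350 travel 186.7 (q 0.98) | tcp along 178.8 across 0.9 z 42.0 | rel centre -7.9 | f_along 0.23
t 10.400 travel 186.6 (q 0.98) | tcp along 177.6 across 1.2 z 42.0 | rel centre -9.0 | f_along -0.33
t 10.450 travel 186.4 (q 0.98) | tcp along 176.9 across 1.3 z 42.1 | rel centre -9.6 | f_along -0.14
t 10.500 travel 186.4 (q 0.98) | tcp along 176.3 across 1.5 z 42.2 | rel centre -10.0 | f_along 0.25
t 10.550 travel 186.3 (q 0.98) | tcp along 176.0 across 1.5 z 42.2 | rel centre -10.2 | f_along -0.30
t 10.600 travel 186.2 (q 0.98) | tcp along 175.8 across 1.5 z 42.2 | rel centre -10.4 | f_along -0.34
```

Request:
drive_tool([
  {"travel":[0,0,0.3],"twist":0},
  {"travel":[0,0,0.35],"twist":0},
  {"travel":[0,0,0.35],"twist":0},
  {"travel":[0,0,0.35],"twist":0},
  {"travel":[0,0,0.35],"twist":0},
  {"travel":[0,0,0.35],"twist":0},
  {"travel":[0,0,0.35],"twist":0},
  {"travel":[0,0,0],"twist":0},
])

```text
clock: 11.32
eef_pos: [558.0, 12.4, 291.6]
tcp_rot: [3.135, 0.171, 0.025]
force: [0.8, 0.0, 1.5]
grip_width: -0.2
gripper_force: 0.0
```

Request:
drive_tool([
  {"travel":[0,0,0],"twist":0},
  {"travel":[0,0,0],"twist":0},
  {"travel":[0,0,0],"twist":0},
  {"travel":[0,0,0],"twist":0},
  {"travel":[0,0,0],"twist":0},
  {"travel":[0,0,0],"twist":0},
  {"travel":[0,0,0],"twist":0},
  {"travel":[0,0,0],"twist":0},
])

```text
clock: 11.98
eef_pos: [552.7, 13.5, 281.7]
tcp_rot: [-3.137, -0.173, 0.001]
force: [-1.5, 1.2, -0.0]
grip_width: -0.0
gripper_force: 0.0
```

Request:
drive_tool([
  {"travel":[0,0,0],"twist":0},
  {"travel":[0,0,0],"twist":0},
  {"travel":[0,0,0],"twist":0},
  {"travel":[0,0,0],"twist":0},
  {"travel":[0,0,0],"twist":0},
  {"travel":[0,0,0],"twist":0},
  {"travel":[0,0,0],"twist":0},
  {"travel":[0,0,0],"twist":0},
])

```text
clock: 12.65
eef_pos: [552.8, 13.5, 282.2]
tcp_rot: [3.137, 0.173, 0.0]
force: [0.1, 0.5, -0.4]
grip_width: -0.1
gripper_force: 0.0
```

```bash
python3 - <<'E'
from h import *
b=look(2)
B=cv2.resize(b[170:250,340:440],None,fx=7,fy=7,interpolation=cv2.INTER_CUBIC); cv2.imwrite("pics/f.png",B[:,:,::-1])
E
```

```text
t 12.650 travel 186.0 (q 0.98) | tcp along 176.4 across 1.4 z 282.2 | rel centre -9.6 | f_along -0.53
t 12.700 travel 186.1 (q 0.98) | tcp along 176.4 across 1.4 z 282.2 | rel centre -9.6 | f_along 1.10
```

View pics/f.png

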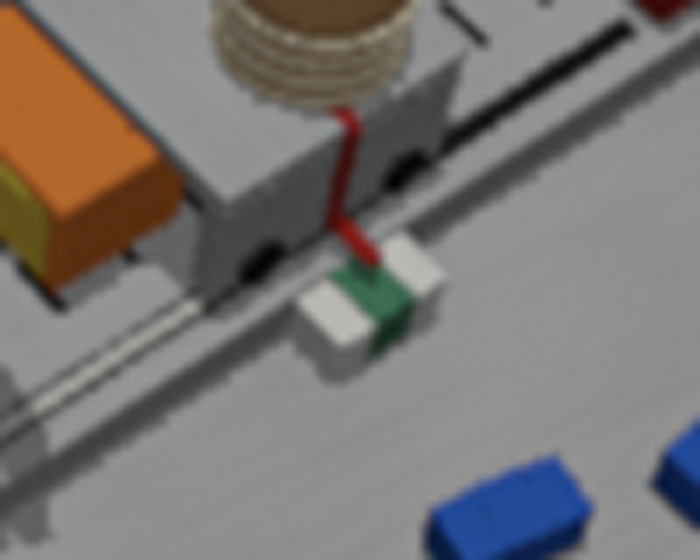

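The red pointer tip, at crop (373,258), sits over the green band, whose middle is at about (375,290).

```bash
python3 - <<'E'
from h import *
P=proj("scene",(340+373/7,170+259/7),44)[:2]; M=proj("scene",(340+374/7,170+290/7),30)[:2]
print((P-M)@U,(P-M0)@U)
d=(P-M)@U
look(1)
if abs(d)<8: print(job.job_done())
E
```

```text
2.026007786036939 0.771040389861348
t 12.750 travel 186.0 (q 0.98) | tcp along 176.4 across 1.4 z 282.2 | rel centre -9.6 | f_along 0.34
the job is handed in; nothing more can be done
None
```

The trolley rolled at about 8.4 cm/s and came to rest with its pointer about 2 mm from the middle of the green band by camera measurement, with the gripper lifted clear. The job is handed in; no verdict was returned.

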